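Count one row of bearing balls into the tin and cover it

TASK

Lift the plywood counting tray by its carrying bar and tip it front-down over the open tin so that only the front row of three steel balls rolls off into the tin; the other six must stay in the tray. Then stand the tray level on its black rubber mat again, and lower the wooden cover onto the tin (do not drop it) so that it sits fully home and level, the tin upright. Leave the wood offcut and the bottle where they are.

Things in the scene. Friction and masses are not known exactly. Their poses are not given: they have to be found in the camera images.
- tray: plywood ball-counting tray, 69 (x) x 72 (y) mm, about 0.12 kg empty, loose. Origin on its underside, mid-width; z up; front (pouring) edge towards its own -x, at first roughly towards the robot. Floor 6 mm thick, side and rear walls 22 mm high. Three troughs 17 mm long, 62 mm wide, centred at x = -21 (front), 0 (middle), +21 mm (rear), hold three 18 mm steel balls each (tops at 24 mm)
- tray_front (a point): middle of the tray's front lip, outer top edge (tray frame -32.5, 0, 7.5 mm); tray's axes. This lip is only 1.5 mm high: the front balls roll over it, anywhere within 29 mm either side, once the tray is tipped front-down 27 to 31 degrees. The ribs before the middle and rear troughs are 4 mm high and hold their balls to about 50 degrees if moved smoothly
- tray_grip (a point): middle of the plywood carrying bar that bridges the tray along its y (tray frame 10.5, 0, 60 mm; tray's axes): bar 12 mm thick (x), 62 mm long between two posts, from 46 to 72 mm above the tray's underside. Hold it here, a finger on its front and one on its rear face
- mat: black rubber mat, 130 x 130 x 4 mm, fixed to the bench; origin at the centre of its underside. The tray stands on it at the start
- cup: straight round aluminium tin, open at the top, loose, 0.3 kg: outer diameter 104, inner 98, height 60, floor 4 mm; origin at the centre of its underside, z up
- cover: wooden cover of the tin, about 0.12 kg, right way up on the bench: disc 110 mm across, 6 mm thick; below it a step 90 mm across, 6 mm deep, that drops inside the tin's mouth; on top an upright round knob 22 mm across, 36 mm high. Origin: centre of the step's underside (disc at 6 to 12, knob at 12 to 48 mm above it); seated, it is 54 mm above the tin's underside
- offcut: bystander: loose wood offcut, 50 x 110 x 35 mm, origin at the centre of its underside
- oiler: bystander: loose white plastic bottle, 48 mm diameter, 110 mm tall, origin at the centre of its underside. (A fixed dark steel parts bin, 120 x 160 x 50 mm, stands farther out on the right, beyond 0.66 m in x)
- front0: loose steel ball, 18 mm diameter, 24 g, in the tray's front row, at the -y end; origin at its centre
- front1: loose steel ball, 18 mm diameter, 24 g, in the tray's front row, in the middle; origin at its centre
- front2: loose steel ball, 18 mm diameter, 24 g, in the tray's front row, at the +y end; origin at its centre
- middle0: loose steel ball, 18 mm diameter, 24 g, in the tray's middle row, at the -y end; origin at its centre
- middle1: loose steel ball, 18 mm diameter, 24 g, in the tray's middle row, in the middle; origin at its centre
- middle2: loose steel ball, 18 mm diameter, 24 g, in the tray's middle row, at the +y end; origin at its centre
- rear0: loose steel ball, 18 mm diameter, 24 g, in the tray's rear row, at the -y end; origin at its centre
- rear1: loose steel ball, 18 mm diameter, 24 g, in the tray's rear row, in the middle; origin at its centre
- rear2: loose steel ball, 18 mm diameter, 24 g, in the tray's rear row, at the +y end; origin at its centre
Mind the look-alikes: they are no part of the job. What is shaped like the cover but blue or purple is not meant.

How it is judged (in metres and radians):
On the way, in this order (a step that is already met when the one before it is completed fails the run):
1. the tray, off the mat, is tipped at least 20 degrees over the tin with the rear two rows still in it (angle between tray's own z axis and vertical above 0.35 rad and horizontal distance between tray and cup below 0.14 m and height (world z) of tray above 0.05 m and x of each of middle0, middle1, middle2, rear0, rear1, rear2 in the frame of tray above -0.0105 m and distance between each of middle0, middle1, middle2, rear0, rear1, rear2 and tray below 0.042 m).
2. the three front-row balls lie in the tin and the other six in the tray (horizontal distance between each of front0, front1, front2 and cup below 0.045 m and z of front0 in the frame of cup between 0 and 0.05 m and z of front1 in the frame of cup between 0 and 0.05 m and z of front2 in the frame of cup between 0 and 0.05 m and x of each of middle0, middle1, middle2, rear0, rear1, rear2 in the frame of tray above -0.0105 m and distance between each of middle0, middle1, middle2, rear0, rear1, rear2 and tray below 0.042 m), for 0.2 s.
3. the tray stands level on the mat again, let go, with the six balls in it (x of tray in the frame of mat between -0.04 and 0.04 m and y of tray in the frame of mat between -0.04 and 0.04 m and height (world z) of tray below 0.007 m and angle between tray's own z axis and vertical below 0.05 rad and x of each of middle0, middle1, middle2, rear0, rear1, rear2 in the frame of tray above -0.0105 m and distance between each of middle0, middle1, middle2, rear0, rear1, rear2 and tray below 0.042 m and contact force between the fingers and tray below 0.1 N), for 0.2 s.
At the end, for the whole second after the job is handed in: Cover on the tin, centred within 7 mm, down within 2.5 mm, level within 3 degrees; tin upright on the bench with the three front-row balls in it; the other six in the tray's middle and rear troughs; tray level on the mat, within 40 mm of its centre along each mat side; all at rest (all of step 2 and horizontal distance between cover and cup below 0.007 m and z of cover in the frame of cup between 0.05 and 0.0565 m and angle between each of cover, tray's own z axis and vertical below 0.05 rad and angle between cup's own z axis and vertical below 0.03 rad and height (world z) of cup below 0.003 m and x of tray in the frame of mat between -0.04 and 0.04 m and y of tray in the frame of mat between -0.04 and 0.04 m and height (world z) of tray below 0.007 m and linear speed of each of tray, cup, cover below 0.02 m/s); the robot touches nothing.
It fails at once if the offcut or the bottle is moved more than 25 mm (distance of any of offcut, oiler from where it was at the start of the episode above 0.025 m).
It fails at once if the cover is dropped onto the tin from more than about 20 mm (z of cover in the frame of cup above 0.07 m and horizontal distance between cover and cup below 0.05 m and contact force between the fingers and cover below 0.05 N and linear speed of cover above 0.25 m/s).
It also fails if it takes over 72 s, if anything falls off the work surface, if the arm or the gripper's body presses on something with over 40 N, if the wrist force passes 120 N, or if a joint passes its speed limit or range.

ROBOT

A 6-joint arm with a two-finger parallel gripper is mounted at the origin on the work surface. World frame = base frame: x ahead of the robot, y to its left, z up, the work surface at z = 0. Lengths are in mm, angles in rad, forces in N, time in s.
With the tool pointing down it reaches from about 350 to 775 mm from the base axis. Payload 7.3 kg.
Tool frame: the origin (TCP) lies at the very end of the fingers, on their centre line; the grasp point (between the pads) lies bot.grip_point_offset behind it (bot.grip_point_offset is the distance from the TCP to the grasp point, in mm); z points along the fingers, y is the line along which they close (so a half turn about z gives the same grasp; the last joint's range is limited). The gripper opens to 92 mm and grips with 3 to 60 N. Pads are 19 mm wide; open, the fingers measure 130 mm over their backs; the gripper's body (75 mm by 190 mm) begins 47 mm behind the grasp point.
Start: joints at [-1.418, 0.342, 1.524, -0, 1.275, -0.146], TCP at [154.568, -501.75, 226.741] pointing down, gripper open.
Joint ranges: [-2.53, 2.53], [-0.77, 2.02], [0.04, 2.7], [-1, 4.14], [0.28, 2.66], [-3.11, 3.11]. Speed limits (rad/s): [2.57, 2.57, 3.14, 3.14, 3.14, 3.14].

INTERFACE

Orientations are given as [roll, pitch, yaw] about the fixed x, y, z axes, in that order (R = Rz(yaw) Ry(pitch) Rx(roll)).
In Python, from plant import bot gives the robot as it stands. The module is installed in compiled form; this text tells all that it offers.
- The arm moves only by the tool carry_out, never from a script. Its argument "plan" is a list of rows, each an object of numbers: "tx", "ty", "tz": the shift along the world's x, y, z in mm; "rx", "ry", "rz": the turn, a rotation vector about the world's x, y, z in rad. A call has 1 to 12 rows; each row shifts and turns the commanded pose from where the row before left it; what a row does not reach is not made up. A row lasts 1/10 s, in which the tool goes at most 50 mm and 8.59 degrees, less where a joint would pass 70% of its speed; a pose out of reach is approached as far as the arm can. A call with a gripper value outside its range is refused whole. "gripper" is the closure, from 0 (fully open) to 1 (shut), set as the call begins (left out, the last holds). The fingers move at their own pace and stop on an object; the grip force is fixed at half the most. Time passes only in rows, so rows that do not move let the fingers close. It gives the time, the measured TCP pose, the force, the opening and the grip force at its end, in the units of the state.
- bot.get_obs(): the state, without advancing time (a new reading comes with each control period).
- bot.capture(name): name is "scene" or "top"; returns the picture (480x640x3 uint8, red, green, blue); there is no depth.
- bot.camera_model(name): a dict with "camera_matrix" (3x3 intrinsics, pixels), "dist" ([k1, k2, p1, p2, k3] as OpenCV has them; the pictures are not rectified), "R" (3x3) and "t" (3): a world point X has camera coordinates R X + t. Camera axes: x right, y down, z forward; pixel columns grow to the right and rows downward; lengths in mm; the calibration is good to about 2 mm. A picture is of the moment at which its call begins. camera_model takes no time and is no camera call.
- bot.close_job(): hands the job in; it is judged then, once.
The state is a dict: "time": time; "joint_positions": joint angles; "dq": joint speeds; "tau": joint torques, N m; "tool_pos": TCP position; "tcp_rot": TCP orientation; "contact_force": force on the tool from outside, world axes, zero at the start; "moment": the same for the moment, N m; "grip_width": finger opening in mm; "finger_force": force on a finger pad.
Only numpy, scipy, OpenCV 4.12 (cv2) and the standard library are available. Lean on these libraries where they do the work, as an engineer would, in place of code of your own. Each camera call takes 0.05 s, during which the arm holds its last target. There are 200 camera calls.

## Working session

There is one attempt and no reset: what is moved stays moved. The work goes in short steps, Python scripts to look and compute and a tool call to move; the robot and the scene stay as the last step left them, time stands still between calls to the robot, and variables do not carry over. Pictures are saved under pics/ and viewed, at most 13 in all, crops included, and the job is handed in when it is done.

Besides the shell and the picture viewer there is one more tool, called after ">>>" by a JSON object that holds its "op" and its "data", one argument or row to a line. carry_out: Moves the arm, as the interface text tells. Its arguments: {"type":"object","properties":{"plan":{"type":"array"},"gripper":{"type":"number"}},"required":["plan"]}

```bash
mkdir -p pics; cat > h.py <<'E'
import numpy as np, cv2
from plant import bot
def ray(n,uv):
    c=bot.camera_model(n);K=np.array(c["camera_matrix"]);R=np.array(c["R"]);t=np.array(c["t"])
    p=cv2.undistortPoints(np.array([[uv]],float),K,np.array(c["dist"]))[0,0]
    return -R.T@t, R.T@np.array([p[0],p[1],1.])
def onz(n,uv,z):
    o,d=ray(n,uv); return o+d*(z-o[2])/d[2]
def proj(n,X):
    c=bot.camera_model(n);R=np.array(c["R"])
    return cv2.projectPoints(np.array(X,float).reshape(-1,1,3),cv2.Rodrigues(R)[0],np.array(c["t"],float),np.array(c["camera_matrix"]),np.array(c["dist"]))[0][:,0]
def shot(n,f):
    im=bot.capture(n)[:,:,::-1].copy(); cv2.imwrite(f"pics/{f}.png",im); return im
E
python3 - <<'E'
from h import *
shot("top","t0");shot("scene","s0")
o=bot.get_obs();print(o["time"],o["tool_pos"],o["tcp_rot"],o["grip_width"],bot.grip_point_offset)
for n in("top","scene"):print(n,ray(n,(320,240)))
E
```

```text
0.1 [ 154.52630157 -501.36286239  226.12547191] [-3.14023045e+00 -2.02538348e-04  2.98846885e-01] 91.90729663525192 18.8
top (array([ 373.15118523,   -1.19944883, 1116.8696361 ]), array([ 0.19595127,  0.03644917, -0.97999   ]))
scene (array([1222.10562563,   81.45551303,  941.48204765]), array([-0.58936034, -0.03725662, -0.8071895 ]))
```

View pics/t0.png

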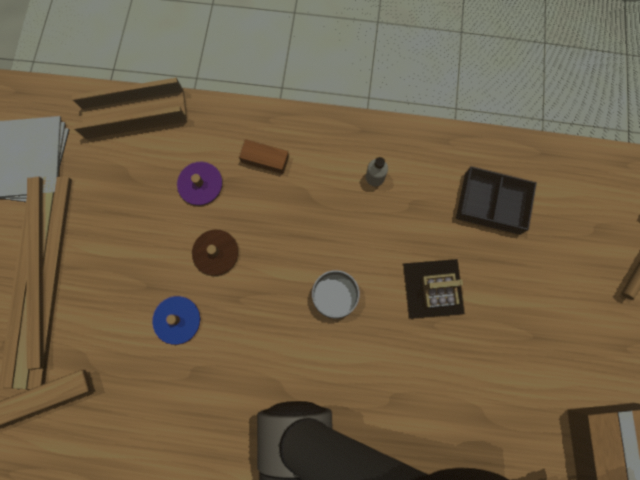

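View pics/s0.png

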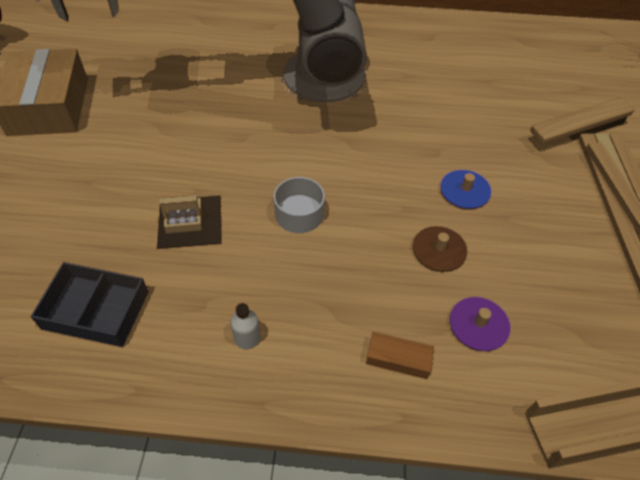

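The top view shows the tin at (335,295), the tray on its mat at (443,290), the bottle at (376,172) and the offcut at (264,156). There are three possible covers: purple (200,184), brown (215,252) and blue (176,320). The brown one fits, because it is the only one that is plain wood and neither blue nor purple. I'll confirm it in a crop and measure.

```bash
python3 - <<'E'
from h import *
t=cv2.imread("pics/t0.png");s=cv2.imread("pics/s0.png")
def crop(im,x,y,w=90,h=68): return cv2.resize(np.clip(im[y:y+h,x:x+w]*2.0,0,255).astype('uint8'),(400,300),interpolation=cv2.INTER_CUBIC)
cv2.imwrite("pics/c0.png",np.vstack([np.hstack([crop(t,170,220),crop(t,390,255)]),np.hstack([crop(s,395,215),crop(s,145,185)])]))
for n,im,(x,y),z in(("top",t,(215,252),9),("scene",s,(440,249),9)):
    print(n,"px",im[y+8,x-8],im[y+35,x])
E
```

```text
top px [25 39 61] [ 62  93 119]
scene px [30 52 81] [ 70 109 140]
```

View pics/c0.png

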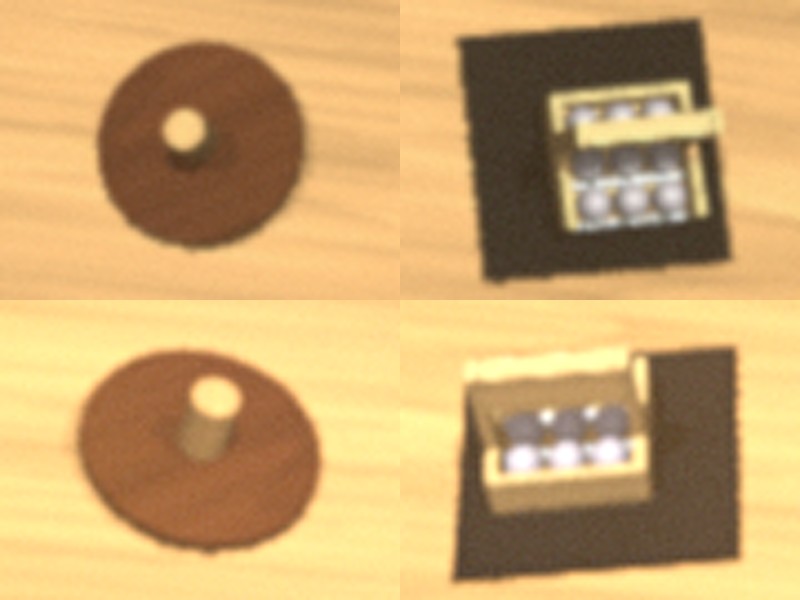

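The crop confirms the cover: brown wood disc, knob top at top-view (212,250). The bar runs from about (430,285) to (462,283), and the front row faces the robot.

```bash
python3 - <<'E'
from h import *
t=cv2.imread("pics/t0.png");s=cv2.imread("pics/s0.png")
T=lambda x,y:(390+(x-400)/4.444-.39,255+y/4.412-.39)
S=lambda x,y:(145+(x-400)/4.444-.39,185+(y-300)/4.412-.39)
C=lambda x,y:(170+x/4.444-.39,220+y/4.412-.39)
D=lambda x,y:(395+x/4.444-.39,215+(y-300)/4.412-.39)
P=lambda l,p:print(l,np.round(p,1))
P("knob",(onz("top",C(185,130),48),onz("scene",D(215,397),48)))
# disc by mask
def best(im,n,seed,m,z):
    k,l,st,ce=cv2.connectedComponentsWithStats(m.astype('uint8'),connectivity=4)
    a=(l==l[seed[1],seed[0]]).astype('uint8');c=max(cv2.findContours(a,0,1)[0],key=cv2.contourArea)
    c=cv2.convexHull(c)[:,0]; W=np.array([onz(n,p,z)[:2] for p in c]); (q,r)=cv2.minEnclosingCircle(W.astype('f4'));print(n,"circ",np.round(q,1),round(r,1),"mean",np.round((W.max(0)+W.min(0))/2,1),np.ptp(W,0).round(1));return W
best(t,"top",(220,265),t[:,:,2]<85,10); best(s,"scene",(430,258),s[:,:,2].astype(int)<105,10)
# tin: low saturation
for n,im,sd in(("top",t,(335,297)),("scene",s,(299,205))):
    h=cv2.cvtColor(im,cv2.COLOR_BGR2HSV); m=cv2.morphologyEx((h[:,:,1]<70).astype('uint8'),cv2.MORPH_OPEN,np.ones((3,3)))
    best(im,n,sd,m,60)
P("mat top",[onz("top",T(*p),4) for p in((460,39),(698,20),(730,258),(485,280))])
P("mat scene",[onz("scene",S(*p),4) for p in((738,348),(740,557),(453,580))])
P("wall top z26",[onz("top",T(*p),26) for p in((549,93),(690,82))])
P("front z11.5",[onz("top",T(*p),11.5) for p in((567,231),(690,218))])
P("rear top corners scene z26",[onz("scene",S(*p),26) for p in((488,485),(651,470))])
P("bar top z76 (topcam)",[onz("top",T(*p),76) for p in((575,137),(722,121))])
P("bar top z76 (scene)",[onz("scene",S(*p),76) for p in((466,370),(632,358))])
P("balls front z19",[onz("top",T(*p),19) for p in((596,203),(634,200),(671,196))])
P("oiler,offcut",(onz("top",(380,160),110),onz("top",(264,154),35)))
E
```

```text
knob [[534.1 280.7  48. ]
 [535.4 279.6  48. ]]
top circ [533.2 280.8] 55.7 mean [532.9 280.7] [110.5 110.6]
scene circ [537.  279.4] 56.9 mean [537.4 279. ] [112.4 108.6]
top circ [469.4 -10.6] 53.3 mean [469.4 -10.6] [106.3 106. ]
scene circ [491.7  -9.1] 73.1 mean [491.8 -12.1] [146.  104.5]
mat top [[ 565.2 -160.5    4. ]
 [ 591.6 -285.1    4. ]
 [ 467.9 -311.4    4. ]
 [ 440.6 -185.9    4. ]]
mat scene [[ 441.9 -186.7    4. ]
 [ 566.5 -161.     4. ]
 [ 593.2 -287.3    4. ]]
wall top z26 [[ 539.1 -205.8   26. ]
 [ 554.1 -277.8   26. ]]
front z11.5 [[ 470.6 -224.3   11.5]
 [ 485.3 -287.1   11.5]]
rear top corners scene z26 [[ 554.1 -276.9   26. ]
 [ 537.5 -205.4   26. ]]
bar top z76 (topcam) [[ 511.3 -211.    76. ]
 [ 528.4 -282.4   76. ]]
bar top z76 (scene) [[ 527.9 -283.6   76. ]
 [ 512.9 -212.    76. ]]
balls front z19 [[ 486.2 -236.3   19. ]
 [ 490.2 -255.7   19. ]
 [ 494.6 -274.5   19. ]]
oiler,offcut [[771.4 -72.1 110. ]
 [780.4 199.6  35. ]]
```

Measurements agree across the two views:

| Item | Position (mm) |
|---|---|
| Tray origin | about (510,-249), yaw 0.21 |
| Bar centre | (520,-247), z 64 |
| Mat centre | (516,-236) |
| Tin | (470,-11) |
| Cover | (534,280) |

The sizes match the ones given. I'll move above the bar with the tool at yaw 1.78.

>>> {"op": "carry_out", "data": {
  "plan": [
    {"tx": 15, "ty": 10, "rz": 0.06},
    {"tx": 30, "ty": 21, "rz": 0.12},
    {"tx": 33, "ty": 23, "rz": 0.134},
    {"tx": 33, "ty": 23, "rz": 0.134},
    {"tx": 33, "ty": 23, "rz": 0.134},
    {"tx": 33, "ty": 23, "rz": 0.134},
    {"tx": 33, "ty": 23, "rz": 0.134},
    {"tx": 33, "ty": 23, "rz": 0.134},
    {"tx": 33, "ty": 23, "rz": 0.134},
    {"tx": 33, "ty": 23, "rz": 0.134},
    {"tx": 33, "ty": 23, "rz": 0.134},
    {"tx": 32, "ty": 17, "rz": 0.096}
  ],
  "gripper": 0.5
}}

```text
invalid input at $.plan[0]: expected keys tx, ty, tz, rx, ry, rz
```

>>> {"op": "carry_out", "data": {
  "plan": [
    {"tx": 21.5, "ty": 1.5},
    {},
    {},
    {"tz": -1}
  ]
}}

```text
invalid input at $.plan[0]: expected keys tx, ty, tz, rx, ry, rz
```

>>> {"op": "carry_out", "data": {
  "plan": [
    {"tx": 15, "ty": 10, "tz": 0, "rx": 0, "ry": 0, "rz": 0.06},
    {"tx": 30, "ty": 21, "tz": 0, "rx": 0, "ry": 0, "rz": 0.12},
    {"tx": 33, "ty": 23, "tz": 0, "rx": 0, "ry": 0, "rz": 0.134},
    {"tx": 33, "ty": 23, "tz": 0, "rx": 0, "ry": 0, "rz": 0.134},
    {"tx": 33, "ty": 23, "tz": 0, "rx": 0, "ry": 0, "rz": 0.134},
    {"tx": 33, "ty": 23, "tz": 0, "rx": 0, "ry": 0, "rz": 0.134},
    {"tx": 33, "ty": 23, "tz": 0, "rx": 0, "ry": 0, "rz": 0.134},
    {"tx": 33, "ty": 23, "tz": 0, "rx": 0, "ry": 0, "rz": 0.134},
    {"tx": 33, "ty": 23, "tz": 0, "rx": 0, "ry": 0, "rz": 0.134},
    {"tx": 33, "ty": 23, "tz": 0, "rx": 0, "ry": 0, "rz": 0.134},
    {"tx": 33, "ty": 23, "tz": 0, "rx": 0, "ry": 0, "rz": 0.134},
    {"tx": 24, "ty": 17, "tz": 0, "rx": 0, "ry": 0, "rz": 0.096}
  ],
  "gripper": 0.5
}}

```text
time: 1.3
tool_pos: [522.1, -244.9, 226.2]
tcp_rot: [-3.141, -0.001, 1.787]
contact_force: [0.8, -0.2, -0.2]
grip_width: 46.0
finger_force: 0.0
```

>>> {"op": "carry_out", "data": {
  "plan": [
    {"tx": 0, "ty": 0, "tz": 0, "rx": 0, "ry": 0, "rz": 0},
    {"tx": 0, "ty": 0, "tz": 0, "rx": 0, "ry": 0, "rz": 0},
    {"tx": 0, "ty": 0, "tz": 0, "rx": 0, "ry": 0, "rz": 0}
  ]
}}

```text
time: 1.6
tool_pos: [519.7, -247.3, 226.5]
tcp_rot: [-3.141, -0.0, 1.779]
contact_force: [0.2, 0.3, -0.4]
grip_width: 45.8
finger_force: 0.0
```

>>> {"op": "carry_out", "data": {
  "plan": [
    {"tx": 0, "ty": 0, "tz": -25, "rx": 0, "ry": 0, "rz": 0},
    {"tx": 0, "ty": 0, "tz": -35, "rx": 0, "ry": 0, "rz": 0},
    {"tx": 0, "ty": 0, "tz": -35, "rx": 0, "ry": 0, "rz": 0},
    {"tx": 0, "ty": 0, "tz": -30, "rx": 0, "ry": 0, "rz": 0},
    {"tx": 0, "ty": 0, "tz": -25, "rx": 0, "ry": 0, "rz": 0},
    {"tx": 0, "ty": 0, "tz": -15, "rx": 0, "ry": 0, "rz": 0},
    {"tx": 0, "ty": 0, "tz": -10, "rx": 0, "ry": 0, "rz": 0},
    {"tx": 0, "ty": 0, "tz": -6, "rx": 0, "ry": 0, "rz": 0},
    {"tx": 0, "ty": 0, "tz": 0, "rx": 0, "ry": 0, "rz": 0},
    {"tx": 0, "ty": 0, "tz": 0, "rx": 0, "ry": 0, "rz": 0}
  ]
}}

```text
time: 2.6
tool_pos: [520.9, -247.2, 46.5]
tcp_rot: [3.141, 0.001, 1.78]
contact_force: [-0.5, 0.2, -0.2]
grip_width: 46.0
finger_force: 0.0
```

```bash
python3 - <<'E'
from h import *
a=shot("top","t1");b=shot("scene","s1")
f=lambda im,x,y:cv2.resize(np.clip(im[y:y+90,x:x+120]*1.8,0,255).astype('uint8'),(400,300),interpolation=cv2.INTER_CUBIC)
cv2.imwrite("pics/c1.png",np.hstack([f(a,385,240),f(b,125,160)]))
E
```

```text
(no output)
```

View pics/c1.png

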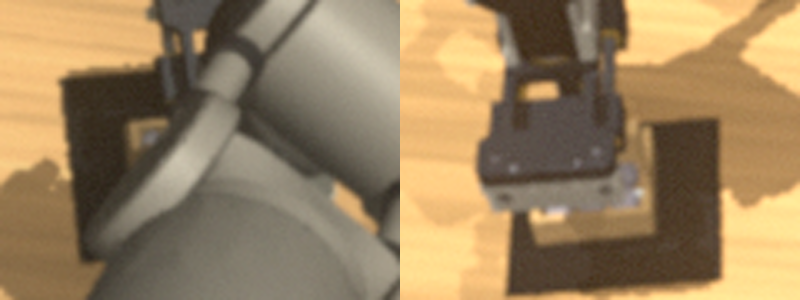

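The gripper sits over the bar and the tray is undisturbed, with its rear wall at scene (590,230) in the crop. Closing and lifting slightly.

>>> {"op": "carry_out", "data": {
  "plan": [
    {"tx": 0, "ty": 0, "tz": 0, "rx": 0, "ry": 0, "rz": 0},
    {"tx": 0, "ty": 0, "tz": 0, "rx": 0, "ry": 0, "rz": 0},
    {"tx": 0, "ty": 0, "tz": 0, "rx": 0, "ry": 0, "rz": 0},
    {"tx": 0, "ty": 0, "tz": 0, "rx": 0, "ry": 0, "rz": 0},
    {"tx": 0, "ty": 0, "tz": 0, "rx": 0, "ry": 0, "rz": 0},
    {"tx": 0, "ty": 0, "tz": 0, "rx": 0, "ry": 0, "rz": 0},
    {"tx": 0, "ty": 0, "tz": 0, "rx": 0, "ry": 0, "rz": 0},
    {"tx": 0, "ty": 0, "tz": 0, "rx": 0, "ry": 0, "rz": 0}
  ],
  "gripper": 1
}}

```text
time: 3.5
tool_pos: [520.5, -246.7, 45.7]
tcp_rot: [-3.142, -0.0, 1.781]
contact_force: [-0.5, 0.9, 1.5]
grip_width: 11.7
finger_force: 30.0
```

>>> {"op": "carry_out", "data": {
  "plan": [
    {"tx": 0, "ty": 0, "tz": 2, "rx": 0, "ry": 0, "rz": 0},
    {"tx": 0, "ty": 0, "tz": 5, "rx": 0, "ry": 0, "rz": 0},
    {"tx": 0, "ty": 0, "tz": 9, "rx": 0, "ry": 0, "rz": 0},
    {"tx": 0, "ty": 0, "tz": 13, "rx": 0, "ry": 0, "rz": 0},
    {"tx": 0, "ty": 0, "tz": 16, "rx": 0, "ry": 0, "rz": 0},
    {"tx": 0, "ty": 0, "tz": 16, "rx": 0, "ry": 0, "rz": 0},
    {"tx": 0, "ty": 0, "tz": 16, "rx": 0, "ry": 0, "rz": 0},
    {"tx": 0, "ty": 0, "tz": 16, "rx": 0, "ry": 0, "rz": 0},
    {"tx": 0, "ty": 0, "tz": 13, "rx": 0, "ry": 0, "rz": 0},
    {"tx": 0, "ty": 0, "tz": 9, "rx": 0, "ry": 0, "rz": 0},
    {"tx": 0, "ty": 0, "tz": 5, "rx": 0, "ry": 0, "rz": 0},
    {"tx": 0, "ty": 0, "tz": 0, "rx": 0, "ry": 0, "rz": 0}
  ]
}}

```text
time: 4.7
tool_pos: [520.7, -246.9, 166.3]
tcp_rot: [3.141, 0.001, 1.781]
contact_force: [-1.0, -0.0, -2.5]
grip_width: 12.1
finger_force: 30.0
```

>>> {"op": "carry_out", "data": {
  "plan": [
    {"tx": 0, "ty": 4, "tz": 0, "rx": 0, "ry": 0, "rz": -0.005},
    {"tx": 0, "ty": 9, "tz": 0, "rx": 0, "ry": 0, "rz": -0.01},
    {"tx": 0, "ty": 14, "tz": 0, "rx": 0, "ry": 0, "rz": -0.015},
    {"tx": 0, "ty": 19, "tz": 0, "rx": 0, "ry": 0, "rz": -0.02},
    {"tx": 0, "ty": 24, "tz": 0, "rx": 0, "ry": 0, "rz": -0.025},
    {"tx": 0, "ty": 27, "tz": 0, "rx": 0, "ry": 0, "rz": -0.03},
    {"tx": 0, "ty": 28, "tz": 0, "rx": 0, "ry": 0, "rz": -0.03},
    {"tx": 0, "ty": 27, "tz": 0, "rx": 0, "ry": 0, "rz": -0.025},
    {"tx": 0, "ty": 24, "tz": 0, "rx": 0, "ry": 0, "rz": -0.02},
    {"tx": 0, "ty": 19, "tz": 0, "rx": 0, "ry": 0, "rz": -0.015},
    {"tx": 0, "ty": 14, "tz": 0, "rx": 0, "ry": 0, "rz": -0.01},
    {"tx": 0, "ty": 9, "tz": 0, "rx": 0, "ry": 0, "rz": -0.005}
  ]
}}

```text
time: 5.9
tool_pos: [520.0, -27.0, 165.3]
tcp_rot: [-3.141, -0.001, 1.572]
contact_force: [0.4, -0.4, -3.5]
grip_width: 12.3
finger_force: 30.0
```

>>> {"op": "carry_out", "data": {
  "plan": [
    {"tx": 0, "ty": 5, "tz": 0, "rx": 0, "ry": 0, "rz": 0},
    {"tx": 0, "ty": 3, "tz": 0, "rx": 0, "ry": 0, "rz": 0},
    {"tx": 0, "ty": 0, "tz": 0, "rx": 0, "ry": 0, "rz": 0},
    {"tx": 0, "ty": 10, "tz": 0, "rx": 0, "ry": 0, "rz": 0},
    {"tx": 0, "ty": 0, "tz": 0, "rx": 0, "ry": 0, "rz": 0},
    {"tx": 0, "ty": 0, "tz": 0, "rx": 0, "ry": 0, "rz": 0},
    {"tx": 0, "ty": 0, "tz": 0, "rx": 0, "ry": 0, "rz": 0}
  ]
}}

```text
time: 6.6
tool_pos: [520.6, -10.9, 165.8]
tcp_rot: [3.141, 0.0, 1.571]
contact_force: [1.0, -0.4, -3.1]
grip_width: 12.2
finger_force: 30.0
```

```bash
python3 - <<'E'
from h import *
a=shot("top","t2");b=shot("scene","s2")
f=lambda im,x,y:cv2.resize(np.clip(im[y:y+90,x:x+120]*1.8,0,255).astype('uint8'),(400,300),interpolation=cv2.INTER_CUBIC)
cv2.imwrite("pics/c2.png",np.hstack([f(a,270,230),f(b,240,140)]))
print(proj("scene",[[510,-11,124+24]]))
E
```

```text
[[296.90110846 180.61672286]]
```

View pics/c2.png

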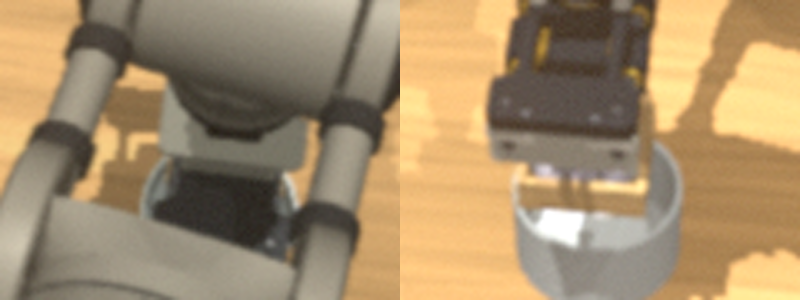

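The tray hangs level over the tin with all balls in it. Tipping 20° while lowering, then on to 36°.

>>> {"op": "carry_out", "data": {
  "plan": [
    {"tx": 0, "ty": 0, "tz": -1, "rx": 0, "ry": -0.01, "rz": 0},
    {"tx": 0, "ty": 0, "tz": -2, "rx": 0, "ry": -0.02, "rz": 0},
    {"tx": 0, "ty": 0, "tz": -3, "rx": 0, "ry": -0.03, "rz": 0},
    {"tx": 0, "ty": 0, "tz": -3, "rx": 0, "ry": -0.04, "rz": 0},
    {"tx": -1, "ty": 0, "tz": -3, "rx": 0, "ry": -0.04, "rz": 0},
    {"tx": -1, "ty": 0, "tz": -3, "rx": 0, "ry": -0.04, "rz": 0},
    {"tx": -1, "ty": 0, "tz": -3, "rx": 0, "ry": -0.04, "rz": 0},
    {"tx": -1, "ty": 0, "tz": -3, "rx": 0, "ry": -0.04, "rz": 0},
    {"tx": 0, "ty": 0, "tz": -3, "rx": 0, "ry": -0.03, "rz": 0},
    {"tx": 0, "ty": 0, "tz": -3, "rx": 0, "ry": -0.03, "rz": 0},
    {"tx": 0, "ty": 0, "tz": -2, "rx": 0, "ry": -0.02, "rz": 0},
    {"tx": 0, "ty": 0, "tz": 0, "rx": 0, "ry": -0.009, "rz": 0}
  ]
}}

```text
time: 7.9
tool_pos: [515.7, -10.7, 136.3]
tcp_rot: [2.793, -0.0, 1.571]
contact_force: [-0.4, 0.2, -2.9]
grip_width: 11.9
finger_force: 30.0
```

>>> {"op": "carry_out", "data": {
  "plan": [
    {"tx": -0.5, "ty": 0, "tz": -0.5, "rx": 0, "ry": -0.015, "rz": 0},
    {"tx": -1, "ty": 0, "tz": -1, "rx": 0, "ry": -0.025, "rz": 0},
    {"tx": -1.3, "ty": 0, "tz": -1.3, "rx": 0, "ry": -0.028, "rz": 0},
    {"tx": -1.3, "ty": 0, "tz": -1.3, "rx": 0, "ry": -0.028, "rz": 0},
    {"tx": -1.3, "ty": 0, "tz": -1.3, "rx": 0, "ry": -0.028, "rz": 0},
    {"tx": -1.3, "ty": 0, "tz": -1.3, "rx": 0, "ry": -0.028, "rz": 0},
    {"tx": -1.3, "ty": 0, "tz": -1.3, "rx": 0, "ry": -0.028, "rz": 0},
    {"tx": -1.3, "ty": 0, "tz": -1.3, "rx": 0, "ry": -0.028, "rz": 0},
    {"tx": -1.3, "ty": 0, "tz": -1.3, "rx": 0, "ry": -0.028, "rz": 0},
    {"tx": -1.3, "ty": 0, "tz": -1.3, "rx": 0, "ry": -0.025, "rz": 0},
    {"tx": -1, "ty": 0, "tz": -1, "rx": 0, "ry": -0.02, "rz": 0},
    {"tx": 0, "ty": 0, "tz": 0, "rx": 0, "ry": 0, "rz": 0}
  ]
}}

```text
time: 9.1
tool_pos: [504.8, -22.8, 149.4]
tcp_rot: [2.54, -0.025, 1.587]
contact_force: [-0.7, 0.1, -2.8]
grip_width: 11.8
finger_force: 30.0
```

>>> {"op": "carry_out", "data": {
  "plan": [
    {"tx": 0, "ty": 0, "tz": 0, "rx": 0, "ry": 0, "rz": 0},
    {"tx": 0, "ty": 0, "tz": 0, "rx": 0, "ry": 0, "rz": 0},
    {"tx": 0, "ty": 0, "tz": 0, "rx": 0, "ry": 0, "rz": 0},
    {"tx": 0, "ty": 0, "tz": 0, "rx": 0, "ry": 0, "rz": 0},
    {"tx": 0, "ty": 0, "tz": 0, "rx": 0, "ry": 0, "rz": 0},
    {"tx": 0, "ty": 0, "tz": 0, "rx": 0, "ry": 0, "rz": 0},
    {"tx": 0, "ty": 0, "tz": 0, "rx": 0, "ry": 0, "rz": 0},
    {"tx": 0, "ty": 0, "tz": 0, "rx": 0, "ry": 0, "rz": 0}
  ]
}}

```text
time: 9.9
tool_pos: [505.0, -22.3, 149.1]
tcp_rot: [2.54, -0.025, 1.588]
contact_force: [-0.2, 0.6, -3.0]
grip_width: 12.0
finger_force: 30.0
```

```bash
python3 - <<'E'
from h import *
a=shot("top","t3");b=shot("scene","s3")
f=lambda im,x,y:cv2.resize(np.clip(im[y:y+90,x:x+120]*1.8,0,255).astype('uint8'),(400,300),interpolation=cv2.INTER_CUBIC)
cv2.imwrite("pics/c3.png",np.hstack([f(a,270,230),f(b,240,140)]))
E
```

```text
(no output)
```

View pics/c3.png

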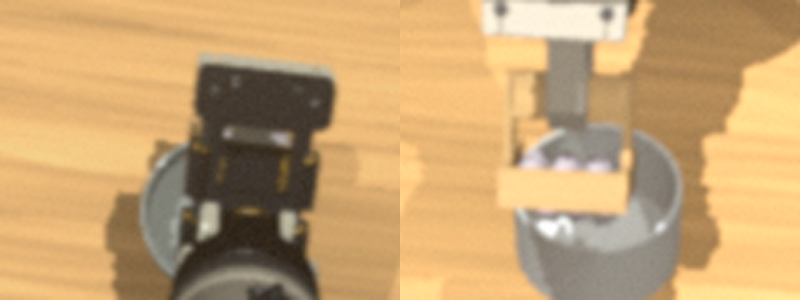

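The arm hit a limit: tilt 34°, and it drifted to y -22, z 149. The rear row is still in place. I'll check the joints and look inside the tin.

```bash
python3 - <<'E'
from h import *
o=bot.get_obs();print(np.round(o["joint_positions"],3),o["time"])
b=cv2.imread("pics/s3.png");b2=cv2.imread("pics/s0.png")
f=lambda im:cv2.resize(np.clip(im[175:230,265:335]*1.5,0,255).astype('uint8'),(400,314),interpolation=cv2.INTER_CUBIC)
cv2.imwrite("pics/c4.png",np.hstack([f(b2),f(b)]))
E
```

```text
[-0.334  0.184  2.206  0.873  0.283 -1.134] 10.0
```

View pics/c4.png

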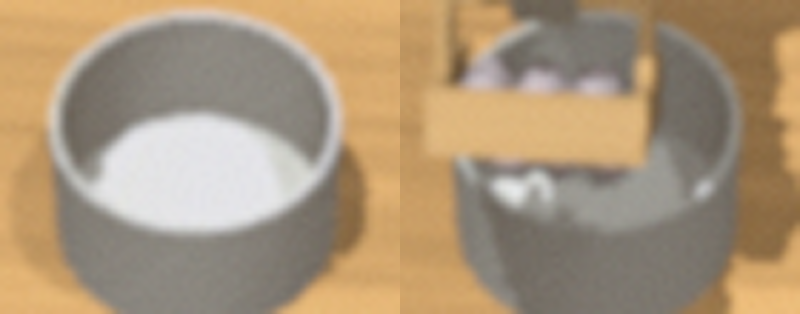

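Joint 5 is at its limit, but the tilt of 34° is past the roll-off range. There are glints in the tin, so the balls have probably gone. I'll work out the turn back to level and then look.

```bash
python3 - <<'E'
from h import *
from scipy.spatial.transform import Rotation as R
o=bot.get_obs();c=R.from_euler('xyz',o["tcp_rot"]);g=R.from_euler('xyz',[np.pi,0,1.571])
print((g*c.inv()).as_rotvec(),o["contact_force"])
E
```

```text
[-0.02939822  0.60113823 -0.00930315] [ 0.30281336 -0.40171661 -2.69889376]
```

>>> {"op": "carry_out", "data": {
  "plan": [
    {"tx": 0, "ty": 0, "tz": 1, "rx": -0.001, "ry": 0.02, "rz": 0},
    {"tx": 0, "ty": 0, "tz": 2, "rx": -0.002, "ry": 0.04, "rz": 0},
    {"tx": 1, "ty": 0, "tz": 3, "rx": -0.003, "ry": 0.055, "rz": -0.001},
    {"tx": 1, "ty": 0, "tz": 4, "rx": -0.003, "ry": 0.065, "rz": -0.001},
    {"tx": 2, "ty": 0, "tz": 5, "rx": -0.003, "ry": 0.065, "rz": -0.001},
    {"tx": 2, "ty": 0, "tz": 5, "rx": -0.003, "ry": 0.065, "rz": -0.001},
    {"tx": 2, "ty": 0, "tz": 5, "rx": -0.003, "ry": 0.065, "rz": -0.001},
    {"tx": 2, "ty": 0, "tz": 5, "rx": -0.003, "ry": 0.065, "rz": -0.001},
    {"tx": 1, "ty": 0, "tz": 5, "rx": -0.003, "ry": 0.065, "rz": -0.001},
    {"tx": 1, "ty": 0, "tz": 4, "rx": -0.003, "ry": 0.055, "rz": -0.001},
    {"tx": 0, "ty": 0, "tz": 2, "rx": -0.001, "ry": 0.03, "rz": 0},
    {"tx": 0, "ty": 0, "tz": 1, "rx": 0, "ry": 0.011, "rz": 0}
  ]
}}

```text
time: 11.2
tool_pos: [517.7, -22.2, 191.1]
tcp_rot: [-3.141, -0.002, 1.572]
contact_force: [-0.6, -0.1, -2.5]
grip_width: 11.5
finger_force: 30.0
```

>>> {"op": "carry_out", "data": {
  "plan": [
    {"tx": 0, "ty": -3, "tz": 0, "rx": 0, "ry": 0, "rz": 0.005},
    {"tx": 0, "ty": -7, "tz": 0, "rx": 0, "ry": 0, "rz": 0.015},
    {"tx": 0, "ty": -12, "tz": 0, "rx": 0, "ry": 0, "rz": 0.02},
    {"tx": 0, "ty": -16, "tz": 0, "rx": 0, "ry": 0, "rz": 0.02},
    {"tx": 0, "ty": -20, "tz": 0, "rx": 0, "ry": 0, "rz": 0.02},
    {"tx": 0, "ty": -22, "tz": 0, "rx": 0, "ry": 0, "rz": 0.02},
    {"tx": 0, "ty": -22, "tz": 0, "rx": 0, "ry": 0, "rz": 0.02},
    {"tx": 0, "ty": -20, "tz": 0, "rx": 0, "ry": 0, "rz": 0.02},
    {"tx": 0, "ty": -16, "tz": 0, "rx": 0, "ry": 0, "rz": 0.02},
    {"tx": 0, "ty": -12, "tz": 0, "rx": 0, "ry": 0, "rz": 0.02},
    {"tx": 0, "ty": -7, "tz": 0, "rx": 0, "ry": 0, "rz": 0.02},
    {"tx": 0, "ty": -3, "tz": 0, "rx": 0, "ry": 0, "rz": 0.01}
  ]
}}

```text
time: 12.4
tool_pos: [516.5, -183.5, 191.0]
tcp_rot: [3.141, -0.002, 1.782]
contact_force: [-0.2, 0.7, -1.9]
grip_width: 11.8
finger_force: 30.0
```

```bash
python3 - <<'E'
from h import *
a=shot("top","t5");b=shot("scene","s5")
o=bot.get_obs();print(np.round(o["joint_positions"],3),o["tool_pos"],o["tcp_rot"])
f=lambda im,x,y,w=120,h=90:cv2.resize(np.clip(im[y:y+h,x:x+w]*1.7,0,255).astype('uint8'),(400,300),interpolation=cv2.INTER_CUBIC)
cv2.imwrite("pics/c5.png",np.vstack([np.hstack([f(a,300,262,72,54),f(b,265,175,72,54)]),np.hstack([f(a,330,220),f(b,180,130)])]))
E
```

```text
[-0.481  0.415  1.515  0.002  1.212 -0.692] [ 516.64571687 -182.83019058  191.07513219] [ 3.14141291e+00 -1.83323885e-03  1.78140148e+00]
```

View pics/c5.png

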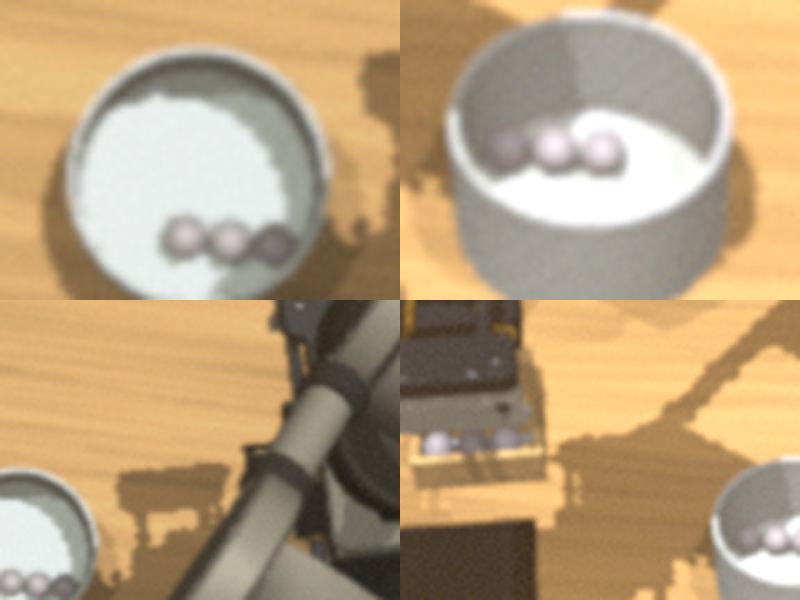

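All three front balls lie in the tin and the rear rows are still in the tray. Returning the tray to the mat.

>>> {"op": "carry_out", "data": {
  "plan": [
    {"tx": 0, "ty": -2, "tz": 0, "rx": 0, "ry": 0, "rz": 0},
    {"tx": 0.5, "ty": -5, "tz": -2, "rx": 0, "ry": 0, "rz": 0},
    {"tx": 0.5, "ty": -8, "tz": -5, "rx": 0, "ry": 0, "rz": 0},
    {"tx": 1, "ty": -9, "tz": -9, "rx": 0, "ry": 0, "rz": 0},
    {"tx": 1, "ty": -9, "tz": -12, "rx": 0, "ry": 0, "rz": 0},
    {"tx": 1, "ty": -9, "tz": -15, "rx": 0, "ry": 0, "rz": 0},
    {"tx": 0.5, "ty": -8, "tz": -16, "rx": 0, "ry": 0, "rz": 0},
    {"tx": 0.5, "ty": -6, "tz": -16, "rx": 0, "ry": 0, "rz": 0},
    {"tx": 0, "ty": -3, "tz": -15, "rx": 0, "ry": 0, "rz": 0},
    {"tx": 0, "ty": -1, "tz": -13, "rx": 0, "ry": 0, "rz": 0},
    {"tx": 0, "ty": 0, "tz": -10, "rx": 0, "ry": 0, "rz": 0},
    {"tx": 0, "ty": 0, "tz": -7, "rx": 0, "ry": 0, "rz": 0}
  ]
}}

```text
time: 13.7
tool_pos: [521.7, -242.1, 69.8]
tcp_rot: [-3.141, -0.003, 1.782]
contact_force: [-0.1, 0.0, -3.0]
grip_width: 11.9
finger_force: 30.0
```

>>> {"op": "carry_out", "data": {
  "plan": [
    {"tx": 0, "ty": 0, "tz": -6, "rx": 0, "ry": 0, "rz": 0},
    {"tx": 0, "ty": 0, "tz": -5, "rx": 0, "ry": 0, "rz": 0},
    {"tx": 0, "ty": 0, "tz": -4, "rx": 0, "ry": 0, "rz": 0},
    {"tx": 0, "ty": 0, "tz": -3, "rx": 0, "ry": 0, "rz": 0},
    {"tx": 0, "ty": 0, "tz": -2, "rx": 0, "ry": 0, "rz": 0},
    {"tx": 0, "ty": 0, "tz": -1, "rx": 0, "ry": 0, "rz": 0},
    {"tx": 0, "ty": 0, "tz": 0, "rx": 0, "ry": 0, "rz": 0},
    {"tx": 0, "ty": 0, "tz": 0, "rx": 0, "ry": 0, "rz": 0}
  ]
}}

```text
time: 14.5
tool_pos: [522.1, -242.3, 50.3]
tcp_rot: [3.141, -0.002, 1.782]
contact_force: [0.3, -0.2, -3.5]
grip_width: 12.0
finger_force: 30.0
```

>>> {"op": "carry_out", "data": {
  "plan": [
    {"tx": 0, "ty": 0, "tz": -1.5, "rx": 0, "ry": 0, "rz": 0},
    {"tx": 0, "ty": 0, "tz": -1.5, "rx": 0, "ry": 0, "rz": 0},
    {"tx": 0, "ty": 0, "tz": -1, "rx": 0, "ry": 0, "rz": 0},
    {"tx": 0, "ty": 0, "tz": -0.5, "rx": 0, "ry": 0, "rz": 0},
    {"tx": 0, "ty": 0, "tz": -0.3, "rx": 0, "ry": 0, "rz": 0},
    {"tx": 0, "ty": 0, "tz": 0, "rx": 0, "ry": 0, "rz": 0},
    {"tx": 0, "ty": 0, "tz": 0, "rx": 0, "ry": 0, "rz": 0}
  ]
}}

```text
time: 15.2
tool_pos: [522.0, -242.2, 45.8]
tcp_rot: [3.141, -0.002, 1.782]
contact_force: [-2.2, 2.3, 4.8]
grip_width: 11.6
finger_force: 30.0
```

>>> {"op": "carry_out", "data": {
  "plan": [
    {"tx": 0, "ty": 0, "tz": 0, "rx": 0, "ry": 0, "rz": 0},
    {"tx": 0, "ty": 0, "tz": 0, "rx": 0, "ry": 0, "rz": 0},
    {"tx": 0, "ty": 0, "tz": 0, "rx": 0, "ry": 0, "rz": 0},
    {"tx": 0, "ty": 0, "tz": 0, "rx": 0, "ry": 0, "rz": 0},
    {"tx": 0, "ty": 0, "tz": 0, "rx": 0, "ry": 0, "rz": 0}
  ],
  "gripper": 0.5
}}

```text
time: 15.7
tool_pos: [522.1, -242.3, 45.2]
tcp_rot: [3.142, -0.002, 1.782]
contact_force: [0.3, -0.3, -0.8]
grip_width: 44.4
finger_force: 0.0
```

>>> {"op": "carry_out", "data": {
  "plan": [
    {"tx": 0, "ty": 0, "tz": 5, "rx": 0, "ry": 0, "rz": 0},
    {"tx": 0, "ty": 0, "tz": 10, "rx": 0, "ry": 0, "rz": 0},
    {"tx": 0, "ty": 0, "tz": 20, "rx": 0, "ry": 0, "rz": 0},
    {"tx": 0, "ty": 0, "tz": 25, "rx": 0, "ry": 0, "rz": 0},
    {"tx": 0, "ty": 0, "tz": 30, "rx": 0, "ry": 0, "rz": 0},
    {"tx": 0, "ty": 0, "tz": 30, "rx": 0, "ry": 0, "rz": 0},
    {"tx": 0, "ty": 0, "tz": 25, "rx": 0, "ry": 0, "rz": 0},
    {"tx": 0, "ty": 0, "tz": 10, "rx": 0, "ry": 0, "rz": 0},
    {"tx": 0, "ty": 0, "tz": 0, "rx": 0, "ry": 0, "rz": 0}
  ]
}}

```text
time: 16.6
tool_pos: [522.6, -242.6, 202.1]
tcp_rot: [3.139, 0.001, 1.782]
contact_force: [-0.5, 0.1, 0.1]
grip_width: 46.0
finger_force: 0.0
```

>>> {"op": "carry_out", "data": {
  "plan": [
    {"tx": 0, "ty": 10, "tz": 0, "rx": 0, "ry": 0, "rz": 0},
    {"tx": 1, "ty": 25, "tz": 0, "rx": 0, "ry": 0, "rz": 0},
    {"tx": 1, "ty": 38, "tz": 0, "rx": 0, "ry": 0, "rz": 0},
    {"tx": 1, "ty": 45, "tz": 0, "rx": 0, "ry": 0, "rz": 0},
    {"tx": 1, "ty": 47, "tz": 0, "rx": 0, "ry": 0, "rz": 0},
    {"tx": 1, "ty": 47, "tz": 0, "rx": 0, "ry": 0, "rz": 0},
    {"tx": 1, "ty": 47, "tz": 0, "rx": 0, "ry": 0, "rz": 0},
    {"tx": 1, "ty": 47, "tz": 0, "rx": 0, "ry": 0, "rz": 0},
    {"tx": 1, "ty": 47, "tz": 0, "rx": 0, "ry": 0, "rz": 0},
    {"tx": 1, "ty": 47, "tz": 0, "rx": 0, "ry": 0, "rz": 0},
    {"tx": 1, "ty": 45, "tz": 0, "rx": 0, "ry": 0, "rz": 0},
    {"tx": 1, "ty": 38, "tz": 0, "rx": 0, "ry": 0, "rz": 0}
  ]
}}

```text
time: 17.8
tool_pos: [531.3, 243.4, 198.4]
tcp_rot: [-3.138, -0.002, 1.783]
contact_force: [0.6, -0.0, 0.1]
grip_width: 45.7
finger_force: 0.0
```

>>> {"op": "carry_out", "data": {
  "plan": [
    {"tx": 1, "ty": 25, "tz": 0, "rx": 0, "ry": 0, "rz": 0},
    {"tx": 0, "ty": 14, "tz": 0, "rx": 0, "ry": 0, "rz": 0},
    {"tx": 0, "ty": 0, "tz": 0, "rx": 0, "ry": 0, "rz": 0},
    {"tx": 0, "ty": 0, "tz": -20, "rx": 0, "ry": 0, "rz": 0},
    {"tx": 0, "ty": 0, "tz": -30, "rx": 0, "ry": 0, "rz": 0},
    {"tx": 0, "ty": 0, "tz": -30, "rx": 0, "ry": 0, "rz": 0},
    {"tx": 0, "ty": 0, "tz": -20, "rx": 0, "ry": 0, "rz": 0},
    {"tx": 0, "ty": 0, "tz": -10, "rx": 0, "ry": 0, "rz": 0},
    {"tx": 0, "ty": 0, "tz": 0, "rx": 0, "ry": 0, "rz": 0},
    {"tx": 0, "ty": 0, "tz": 0, "rx": 0, "ry": 0, "rz": 0}
  ]
}}

```text
time: 18.8
tool_pos: [534.7, 279.3, 91.2]
tcp_rot: [3.14, -0.002, 1.781]
contact_force: [0.5, 0.1, 0.3]
grip_width: 46.1
finger_force: 0.0
```

```bash
python3 - <<'E'
from h import *
a=shot("top","t6");b=shot("scene","s6")
T=lambda x,y:(390+(x-400)/4.444,255+y/4.412)
f=lambda im,x,y,w=120,h=90:cv2.resize(np.clip(im[y:y+h,x:x+w]*1.7,0,255).astype('uint8'),(400,300),interpolation=cv2.INTER_CUBIC)
cv2.imwrite("pics/c6.png",np.vstack([np.hstack([f(a,390,255,90,68),f(b,145,185,90,68)]),np.hstack([f(a,300,262,72,54),f(b,385,190,120,90)])]))
E
```

View pics/c6.png

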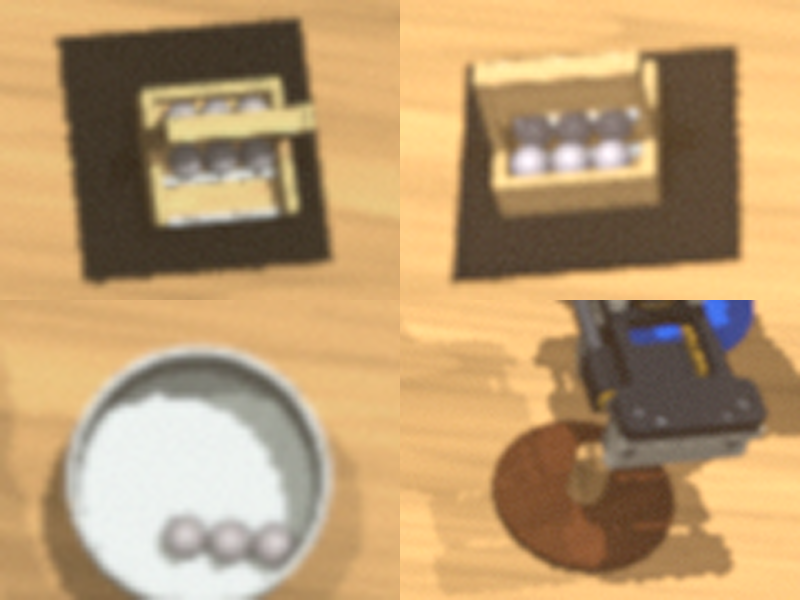

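The tray is back on the mat with its front trough empty and six balls in it. The three balls are in the tin and the gripper is above the knob. Descending and gripping.

>>> {"op": "carry_out", "data": {
  "plan": [
    {"tx": 0, "ty": 1, "tz": -10, "rx": 0, "ry": 0, "rz": 0},
    {"tx": 0, "ty": 0, "tz": -18, "rx": 0, "ry": 0, "rz": 0},
    {"tx": 0, "ty": 0, "tz": -18, "rx": 0, "ry": 0, "rz": 0},
    {"tx": 0, "ty": 0, "tz": -12, "rx": 0, "ry": 0, "rz": 0},
    {"tx": 0, "ty": 0, "tz": -9, "rx": 0, "ry": 0, "rz": 0},
    {"tx": 0, "ty": 0, "tz": -6, "rx": 0, "ry": 0, "rz": 0},
    {"tx": 0, "ty": 0, "tz": 0, "rx": 0, "ry": 0, "rz": 0},
    {"tx": 0, "ty": 0, "tz": 0, "rx": 0, "ry": 0, "rz": 0}
  ]
}}

```text
time: 19.7
tool_pos: [534.4, 280.8, 17.7]
tcp_rot: [3.141, -0.002, 1.782]
contact_force: [-0.3, -0.1, -0.2]
grip_width: 46.2
finger_force: 0.0
```

>>> {"op": "carry_out", "data": {
  "plan": [
    {"tx": 0, "ty": 0, "tz": 0, "rx": 0, "ry": 0, "rz": 0},
    {"tx": 0, "ty": 0, "tz": 0, "rx": 0, "ry": 0, "rz": 0},
    {"tx": 0, "ty": 0, "tz": 0, "rx": 0, "ry": 0, "rz": 0},
    {"tx": 0, "ty": 0, "tz": 0, "rx": 0, "ry": 0, "rz": 0},
    {"tx": 0, "ty": 0, "tz": 0, "rx": 0, "ry": 0, "rz": 0},
    {"tx": 0, "ty": 0, "tz": 0, "rx": 0, "ry": 0, "rz": 0}
  ],
  "gripper": 1
}}

```text
time: 20.3
tool_pos: [534.3, 280.8, 17.6]
tcp_rot: [3.141, -0.002, 1.782]
contact_force: [0.4, -0.3, 3.2]
grip_width: 21.3
finger_force: 30.0
```

>>> {"op": "carry_out", "data": {
  "plan": [
    {"tx": 0, "ty": 0, "tz": 4, "rx": 0, "ry": 0, "rz": 0},
    {"tx": 0, "ty": 0, "tz": 10, "rx": 0, "ry": 0, "rz": 0},
    {"tx": 0, "ty": 0, "tz": 18, "rx": 0, "ry": 0, "rz": 0},
    {"tx": 0, "ty": 0, "tz": 22, "rx": 0, "ry": 0, "rz": 0},
    {"tx": 0, "ty": 0, "tz": 22, "rx": 0, "ry": 0, "rz": 0},
    {"tx": 0, "ty": 0, "tz": 18, "rx": 0, "ry": 0, "rz": 0},
    {"tx": 0, "ty": 0, "tz": 12, "rx": 0, "ry": 0, "rz": 0},
    {"tx": 0, "ty": 0, "tz": 4, "rx": 0, "ry": 0, "rz": 0},
    {"tx": 0, "ty": 0, "tz": 0, "rx": 0, "ry": 0, "rz": 0}
  ]
}}

```text
time: 21.2
tool_pos: [534.1, 280.7, 127.6]
tcp_rot: [3.141, -0.002, 1.782]
contact_force: [-0.6, 1.0, -1.6]
grip_width: 21.2
finger_force: 30.0
```

>>> {"op": "carry_out", "data": {
  "plan": [
    {"tx": -1, "ty": -6, "tz": 0, "rx": 0, "ry": 0, "rz": 0},
    {"tx": -3, "ty": -14, "tz": 0, "rx": 0, "ry": 0, "rz": 0},
    {"tx": -5, "ty": -22, "tz": 0, "rx": 0, "ry": 0, "rz": 0},
    {"tx": -7, "ty": -30, "tz": 0, "rx": 0, "ry": 0, "rz": 0},
    {"tx": -8, "ty": -36, "tz": 0, "rx": 0, "ry": 0, "rz": 0},
    {"tx": -8, "ty": -38, "tz": 0, "rx": 0, "ry": 0, "rz": 0},
    {"tx": -8, "ty": -38, "tz": 0, "rx": 0, "ry": 0, "rz": 0},
    {"tx": -8, "ty": -36, "tz": 0, "rx": 0, "ry": 0, "rz": 0},
    {"tx": -6, "ty": -30, "tz": 0, "rx": 0, "ry": 0, "rz": 0},
    {"tx": -5, "ty": -22, "tz": 0, "rx": 0, "ry": 0, "rz": 0},
    {"tx": -3, "ty": -13, "tz": 0, "rx": 0, "ry": 0, "rz": 0},
    {"tx": -1.5, "ty": -6.5, "tz": 0, "rx": 0, "ry": 0, "rz": 0}
  ]
}}

```text
time: 22.4
tool_pos: [469.8, -12.1, 127.1]
tcp_rot: [-3.141, -0.002, 1.78]
contact_force: [-0.4, -0.3, -1.6]
grip_width: 21.3
finger_force: 30.0
```

>>> {"op": "carry_out", "data": {
  "plan": [
    {"tx": 0, "ty": 0, "tz": 0, "rx": 0, "ry": 0, "rz": 0},
    {"tx": 0, "ty": 0, "tz": 0, "rx": 0, "ry": 0, "rz": 0},
    {"tx": 0, "ty": 0, "tz": -5, "rx": 0, "ry": 0, "rz": 0},
    {"tx": 0, "ty": 0, "tz": -8, "rx": 0, "ry": 0, "rz": 0},
    {"tx": 0, "ty": 0, "tz": -8, "rx": 0, "ry": 0, "rz": 0},
    {"tx": 0, "ty": 0, "tz": -5, "rx": 0, "ry": 0, "rz": 0},
    {"tx": 0, "ty": 0, "tz": -4, "rx": 0, "ry": 0, "rz": 0},
    {"tx": 0, "ty": 0, "tz": 0, "rx": 0, "ry": 0, "rz": 0},
    {"tx": 0, "ty": 0, "tz": 0, "rx": 0, "ry": 0, "rz": 0}
  ]
}}

```text
time: 23.3
tool_pos: [470.6, -10.8, 97.3]
tcp_rot: [3.141, -0.002, 1.782]
contact_force: [-0.5, -0.3, -0.7]
grip_width: 21.6
finger_force: 30.0
```

```bash
python3 - <<'E'
from h import *
from scipy.optimize import least_squares
a=shot("top","t7");b=shot("scene","s7")
f=lambda im,x,y,w=120,h=90:cv2.resize(np.clip(im[y:y+h,x:x+w]*1.7,0,255).astype('uint8'),(400,300),interpolation=cv2.INTER_CUBIC)
cv2.imwrite("pics/c7.png",np.hstack([f(a,285,240,100,75),f(b,245,145,108,81)]))
# tin far-side rim in images t6,s6: outer silhouette points, circle radius 52 at z 60
for n,fn,sd in(("top","t6",(335,297)),("scene","s6",(299,205))):
    im=cv2.imread(f"pics/{fn}.png");h=cv2.cvtColor(im,cv2.COLOR_BGR2HSV)
    m=cv2.morphologyEx((h[:,:,1]<75).astype('uint8'),cv2.MORPH_OPEN,np.ones((3,3)))
    k,l=cv2.connectedComponents(m,connectivity=4);g=(l==l[sd[1],sd[0]]).astype('uint8')
    c=cv2.convexHull(max(cv2.findContours(g,0,1)[0],key=cv2.contourArea))[:,0]
    W=np.array([onz(n,p,60)[:2] for p in c]);cam=ray(n,(0,0))[0][:2]
    u=np.array([470.4,-11])-cam;u/=np.linalg.norm(u)
    q=W[(W-[470.4,-11])@u>5]
    r=least_squares(lambda p:np.hypot(*(q-p[:2]).T)-p[2],[470,-11,52],loss="soft_l1").x
    print(n,len(q),np.round(r,1))
print(bot.get_obs()["tool_pos"])
E
```

```text
top 14 [470.  -10.9  52.6]
scene 13 [470.4 -12.7  52.5]
[470.73788808 -10.84967383  97.55191294]
```

View pics/c7.png

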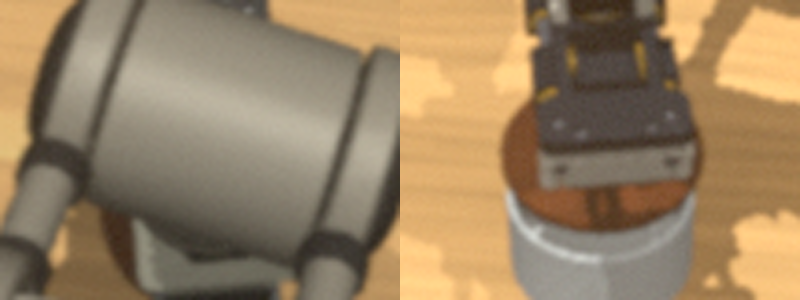

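The cover is level above the tin. The disc spans 502–700 and the tin 508–696 in the crop, so they are centred. Lowering with force checks.

>>> {"op": "carry_out", "data": {
  "plan": [
    {"tx": -0.5, "ty": -0.4, "tz": -3, "rx": 0, "ry": 0, "rz": 0},
    {"tx": 0, "ty": 0, "tz": -5, "rx": 0, "ry": 0, "rz": 0},
    {"tx": 0, "ty": 0, "tz": -5, "rx": 0, "ry": 0, "rz": 0},
    {"tx": 0, "ty": 0, "tz": -3, "rx": 0, "ry": 0, "rz": 0},
    {"tx": 0, "ty": 0, "tz": -2, "rx": 0, "ry": 0, "rz": 0},
    {"tx": 0, "ty": 0, "tz": -2, "rx": 0, "ry": 0, "rz": 0},
    {"tx": 0, "ty": 0, "tz": -1, "rx": 0, "ry": 0, "rz": 0},
    {"tx": 0, "ty": 0, "tz": -1, "rx": 0, "ry": 0, "rz": 0},
    {"tx": 0, "ty": 0, "tz": 0, "rx": 0, "ry": 0, "rz": 0},
    {"tx": 0, "ty": 0, "tz": 0, "rx": 0, "ry": 0, "rz": 0}
  ]
}}

```text
time: 24.4
tool_pos: [470.1, -11.2, 75.4]
tcp_rot: [3.141, -0.002, 1.782]
contact_force: [-0.7, -0.2, -0.4]
grip_width: 21.4
finger_force: 30.0
```

>>> {"op": "carry_out", "data": {
  "plan": [
    {"tx": 0, "ty": 0, "tz": -1, "rx": 0, "ry": 0, "rz": 0},
    {"tx": 0, "ty": 0, "tz": -1, "rx": 0, "ry": 0, "rz": 0},
    {"tx": 0, "ty": 0, "tz": -1, "rx": 0, "ry": 0, "rz": 0},
    {"tx": 0, "ty": 0, "tz": -0.5, "rx": 0, "ry": 0, "rz": 0},
    {"tx": 0, "ty": 0, "tz": -0.4, "rx": 0, "ry": 0, "rz": 0},
    {"tx": 0, "ty": 0, "tz": 0, "rx": 0, "ry": 0, "rz": 0},
    {"tx": 0, "ty": 0, "tz": 0, "rx": 0, "ry": 0, "rz": 0}
  ]
}}

```text
time: 25.1
tool_pos: [469.9, -11.2, 71.6]
tcp_rot: [3.142, -0.002, 1.782]
contact_force: [-2.0, -0.1, 3.4]
grip_width: 21.1
finger_force: 30.0
```

Contact at TCP z 71.6, exactly the seated height. Releasing and backing off.

>>> {"op": "carry_out", "data": {
  "plan": [
    {"tx": 0, "ty": 0, "tz": 0, "rx": 0, "ry": 0, "rz": 0},
    {"tx": 0, "ty": 0, "tz": 0, "rx": 0, "ry": 0, "rz": 0},
    {"tx": 0, "ty": 0, "tz": 0, "rx": 0, "ry": 0, "rz": 0},
    {"tx": 0, "ty": 0, "tz": 0, "rx": 0, "ry": 0, "rz": 0},
    {"tx": 0, "ty": 0, "tz": 0, "rx": 0, "ry": 0, "rz": 0}
  ],
  "gripper": 0.5
}}

```text
time: 25.6
tool_pos: [470.1, -11.2, 71.4]
tcp_rot: [3.141, -0.002, 1.782]
contact_force: [0.1, -0.5, 0.1]
grip_width: 45.3
finger_force: 0.0
```

>>> {"op": "carry_out", "data": {
  "plan": [
    {"tx": 0, "ty": 0, "tz": 5, "rx": 0, "ry": 0, "rz": 0},
    {"tx": 0, "ty": 0, "tz": 12, "rx": 0, "ry": 0, "rz": 0},
    {"tx": 0, "ty": 0, "tz": 20, "rx": 0, "ry": 0, "rz": 0},
    {"tx": 0, "ty": 0, "tz": 30, "rx": 0, "ry": 0, "rz": 0},
    {"tx": 0, "ty": 0, "tz": 30, "rx": 0, "ry": 0, "rz": 0},
    {"tx": 0, "ty": 20, "tz": 30, "rx": 0, "ry": 0, "rz": 0},
    {"tx": 0, "ty": 30, "tz": 10, "rx": 0, "ry": 0, "rz": 0},
    {"tx": 0, "ty": 40, "tz": 0, "rx": 0, "ry": 0, "rz": 0},
    {"tx": 0, "ty": 40, "tz": 0, "rx": 0, "ry": 0, "rz": 0},
    {"tx": 0, "ty": 40, "tz": 0, "rx": 0, "ry": 0, "rz": 0},
    {"tx": 0, "ty": 30, "tz": 0, "rx": 0, "ry": 0, "rz": 0},
    {"tx": 0, "ty": 0, "tz": 0, "rx": 0, "ry": 0, "rz": 0}
  ]
}}

```text
time: 26.8
tool_pos: [469.6, 191.9, 208.7]
tcp_rot: [3.141, -0.003, 1.786]
contact_force: [0.8, -0.9, 0.2]
grip_width: 45.8
finger_force: 0.0
```

```bash
python3 - <<'E'
from h import *
a=shot("top","t8");b=shot("scene","s8")
f=lambda im,x,y,w=120,h=90:cv2.resize(np.clip(im[y:y+h,x:x+w]*1.7,0,255).astype('uint8'),(400,300),interpolation=cv2.INTER_CUBIC)
cv2.imwrite("pics/c8.png",np.hstack([f(a,290,240,92,69),f(b,150,140,200,150)]))
def disc(n,im,sd,z,th):
    k,l=cv2.connectedComponents((im[:,:,2]<th).astype('uint8'),connectivity=4);g=(l==l[sd[1],sd[0]]).astype('uint8')
    c=cv2.convexHull(max(cv2.findContours(g,0,1)[0],key=cv2.contourArea))[:,0]
    W=np.array([onz(n,p,z)[:2] for p in c]);print(n,np.round((W.max(0)+W.min(0))/2,1),np.ptp(W,0).round(1))
print(proj("top",[[470,-11,66],[440,-40,66]]).round(),proj("scene",[[470,-11,66]]).round())
p=proj("top",[[445,-30,66]])[0].astype(int);disc("top",a,p,66,85)
E
```

```text
[[335. 293.]
 [347. 309.]] [[300. 193.]]
top [461.3  -6.5] [122.1 114.9]
```

View pics/c8.png

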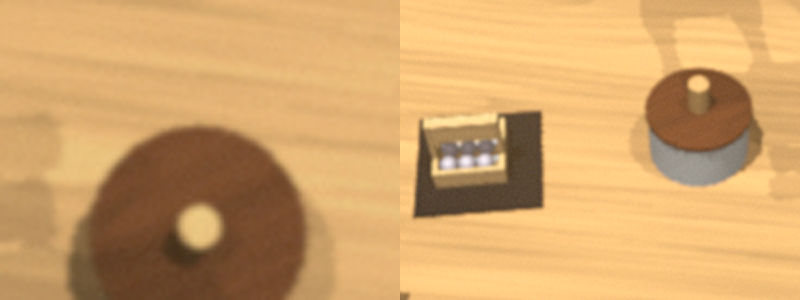

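The cover sits level and centred on the upright tin, with its knob at top (335,292), close to the predicted (335,293). The tray stands on the mat with six balls. Handing in.

```bash
python3 -c "
from plant import bot
print(bot.close_job())"
```

```text
the job is handed in; nothing more can be done
None
```

I handed the job in at about 27 s: the three front balls are in the covered tin, and the tray is back on its mat with the other six. The hand-in gave no verdict; the final pictures and force readings showed the cover level and fully seated.

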